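# Select third gear on the bench shaker

### The job

Put the bench shaker into third gear: with the fingertips, gently push the knob of its gear lever through the H gate, along the left side to the cross passage, across to the right, then forward (away from the robot's side of the shaker) until it is fully home in the third slot. Only push it, do not pinch the knob, and leave the glassware and the other things on and around the shaker where they are.

Things in the scene. Friction and masses are not known exactly. Their poses are not given: they have to be found in the camera images.
- shaker: white bench shaker bolted to the table, 260 mm deep, 455 mm wide, turned by up to 0.35 rad. Origin on the table under the centre of the H gate; own x points forward (away from the operator), y left, z up. Lever console at its right end (deck 88 mm high, y -85 to 120 mm), grey platform at its left (top 112 mm high, y 125 to 365 mm).
- gate (a point): centre of the H gate, on top of its 120 x 110 mm metal plate, 92 mm above the table. In the shaker's axes: two slots along x, 16 mm wide, centred at y = +20 and -20 mm, from x = -29 to +29 mm, joined by one cross passage along y at x = 0, 18 mm wide. Slots are marked with 1 to 4 black dots: 1 left forward, 2 left near, 3 right forward, 4 right near.
- slot3 (a point): where the knob's centre stands when the lever is fully home in the third slot (right forward): 43 mm forward and 36 mm right of the gate's centre, 155 mm above the table.
- knob (a point): centre of the black knob (a 38 mm ball) on the gear lever, a 10 mm stick pivoted 6 mm above the table under the gate's centre, 160 mm below the knob. From the gate's centre the knob is at y +36 mm (left) or -36 mm (right), x -43 to +43 mm, 166 mm high upright, 155 mm in the corners. It crosses only with x within 7 mm of 0. About 2 N moves it; it stays where left.
- across (a joint): side tilt of the lever, rad: 0 upright, positive to the right; about -0.23 in the left slots, +0.23 in the right slots. Starts at the left.
- along (a joint): forward tilt of the lever, rad: 0 in the cross passage, positive forward (away from the operator); about +0.27 at the forward slot ends, -0.27 at the near ends. Starts anywhere along the left slots.
- tube_rack: blue 12-hole tube rack with capped tubes, 200 x 66 x 87 mm, standing loose on the shaker's platform; origin under its centre; leave it alone
- flask: conical glass flask, 82 mm wide, 112 mm high, loose on the platform; origin under its centre; leave it alone
- vial: small amber glass vial, 22 mm wide, 45 mm high, loose on the console deck in the near left corner beside the gate (its top is 133 mm above the table); origin under its centre; leave it alone
- wash_bottle: white wash bottle with bent spout, 66 mm wide, 185 mm high, on the table just right of the console; origin under its centre; leave it alone
- beaker: glass beaker, 72 mm wide, 85 mm high, on the table farther right of the console; origin under its centre; leave it alone
- tip_box: grey pipette-tip box with clear cover, 85 x 120 x 62 mm, on the table behind the gate; origin under its centre; leave it alone
- cold_block: orange cold block, 70 x 110 x 32 mm, on the table behind the platform; origin under its centre; leave it alone

How it is judged:
On the way:
1. the lever is brought through the cross passage to the right side (value of joint across above 0.17 rad and value of joint along between -0.1 and 0.1 rad), for 0.05 s.
At the end, for the whole second after the job is handed in: The lever stands at rest in the right forward slot: knob centre more than 36 mm forward of the gate's centre (fully home is 43 mm) and more than 26 mm to its right (x of knob in the frame of shaker above 0.036 m and y of knob in the frame of shaker below -0.026 m and velocity of joint along between -0.05 and 0.05 rad/s); the robot touches nothing.
It fails at once if the knob or lever is pinched, or pushed with more than 35 N (contact force between the fingers and along above 35 N).
It fails at once if a loose thing on or around the shaker is shifted or lifted by more than 25 mm (distance of any of tube_rack, flask, vial, wash_bottle, beaker, tip_box, cold_block from where it was at the start of the episode above 0.025 m).
It fails at once if a loose thing on or around the shaker is tipped over (angle between any of tube_rack, flask, vial, wash_bottle, beaker, tip_box, cold_block's own z axis and vertical above 0.4 rad).
It also fails if it takes over 51 s, if anything falls off the work surface, if the arm or the gripper's body presses on something with over 40 N, if the wrist force passes 120 N, or if a joint passes its speed limit or range.

### The arm

A 7-joint arm with a two-finger parallel gripper is mounted at the origin on the work surface. World frame = base frame: x ahead of the robot, y to its left, z up, the work surface at z = 0. Lengths are in m, angles in rad, forces in N, time in s.
With the tool pointing down it reaches from about 0.425 to 0.825 m from the base axis. Payload 3.6 kg.
Tool frame: the origin (TCP) lies where the fingers leave the gripper's body, on its centre line; the fingertips stand 73 mm ahead of it and the grasp point (between the pads) lies 54 mm ahead of it; x points along the fingers, y is the direction in which the jaws open and shut, and the axes are right-handed (so a half turn about x gives the same grasp; the last joint's range is limited). The gripper opens to 85 mm and grips with 20 to 120 N. Pads are 22 mm wide; open, the fingers measure 114 mm over their backs; the gripper's body (76 mm by 85 mm) begins 54 mm behind the grasp point. The pads swing forward as they close: fully open they stand 13 mm farther back than shut.
Start: joints at [1.111, 0.615, -0.013, 1.423, 0.008, 1.103, -0.04], TCP at [0.273, -0.59, 0.304] pointing down, gripper open.
Joint ranges: [-3.12, 3.12], [-0.3, 2.06], [-1.34, 1.32], [0.26, 2.42], [-1.36, 4.5], [0.01, 1.98], [-2.84, 2.84]. Speed limits (rad/s): [2.79, 2.79, 3.14, 3.14, 3.14, 3.14, 3.14].

### API

Orientations are given as a unit quaternion [x, y, z, w].
In Python, from station import arm, snapshot, camera_info, ticket gives the robot as it stands. Calls block until the motion is done:
- arm.movep(position, orientation): joint-space move of the TCP to a pose.
- arm.line_to(position, velocity=0.15, ori=None): straight line of the TCP; ori=None keeps the orientation; velocity is the mean speed in m/s.
- arm.move_j(angles): joint-space move.
- arm.move_gripper(opening, effort=None): opening from 0.0 (shut) to 1.0 (fully open); effort is the grip in N (None keeps the last); returns when the fingers have stopped.
- arm.pause(seconds).
- arm.ik(position, orientation): joint angles nearest the present ones, or None.
- snapshot(name): name is "scene" or "top" or "wrist"; returns the picture (400x640x3 uint8, blue, green, red); there is no depth.
- camera_info(name): a dict with "fx", "fy", "cx", "cy" (pixels), "R" (3x3) and "t" (3): a world point X has camera coordinates R X + t; the wrist camera has in their place "T_tool_cam" (4x4, takes a point from camera to tool coordinates, whose origin is the TCP and whose axes are the tool frame's). Camera axes: x right, y down, z forward; pixel columns grow to the right and rows downward; lengths in m; the calibration is good to about 2 mm. A picture is of the moment at which its call begins: read the wrist's pose just before it. camera_info takes no time and is no camera call.
A pose or a line that the arm cannot do raises arm.MotionError and nothing moves.
- ticket.finish_job(): hands the job in, once; it reports no verdict.
Readings, each from a call of its own:
- arm.read_time(): time.
- arm.read_joint_positions(): joint angles.
- arm.read_dq(): joint speeds.
- arm.read_effort(): joint torques, N m.
- arm.read_tool_pos(): TCP position.
- arm.read_eef_rot(): TCP orientation.
- arm.read_ft_force(): force on the tool from outside, world axes, zero at the start.
- arm.read_wrist_torque(): the same for the moment, N m.
- arm.read_opening(): opening from 0.0 (shut) to 1.0 (fully open).
Only numpy, scipy, OpenCV 4.12 (cv2) and the standard library are available. Lean on these libraries where they do the work, as an engineer would, in place of code of your own. Each camera call takes 0.05 s, during which the arm holds its last target.

## Working session

There is one attempt and no reset: what is moved stays moved. The work goes in short steps, each a Python script; the robot and the scene stay as the last script left them, time stands still between calls to the robot, and variables do not carry over. Pictures are saved under pics/ and viewed, and the job is handed in when it is done.

```bash
ls; mkdir -p pics; python3 - <<'E'
from station import arm, snapshot, camera_info
import cv2
for n in ["scene","top","wrist"]:
    cv2.imwrite(f"pics/{n}0.png",snapshot(n))
    print(n,camera_info(n))
print(arm.read_time(),arm.read_tool_pos(),arm.read_eef_rot())
E
```

```text
pics
scene {'fx': 404.7621810199053, 'fy': 404.7621810199053, 'cx': 320.87578051799704, 'cy': 201.679809432619, 'R': array([[ 0.82034112,  0.5716578 ,  0.01574175],
       [ 0.49681204, -0.69876275, -0.51469255],
       [-0.28322827,  0.43004415, -0.8572303 ]]), 't': array([-0.4933884 , -0.26212396,  1.21586578])}
top {'fx': 511.2765644987213, 'fy': 511.2765644987213, 'cx': 323.8593394547407, 'cy': 197.19361401589165, 'R': array([[ 0.0140009 , -0.99989777, -0.00290091],
       [-0.99887628, -0.0138551 , -0.04532336],
       [ 0.04527853,  0.00353222, -0.99896816]]), 't': array([-0.02761428,  0.60317231,  1.27964668])}
wrist {'fx': 346.20724347317497, 'fy': 346.20724347317497, 'cx': 316.58344343878105, 'cy': 195.58871204698207, 'T_tool_cam': array([[-1.03246701e-03, -2.91533295e-01,  9.56560125e-01,
        -6.93070057e-02],
       [ 9.99999466e-01, -3.33473449e-04,  9.77719873e-04,
        -3.07600064e-04],
       [ 3.39495080e-05,  9.56560624e-01,  2.91533484e-01,
        -7.63868593e-02],
       [ 0.00000000e+00,  0.00000000e+00,  0.00000000e+00,
         1.00000000e+00]])}
0.15 [ 0.27302394 -0.58938798  0.30297631] [-0.6903765  -0.15287567  0.69069816 -0.15147727]
```

View pics/scene0.png

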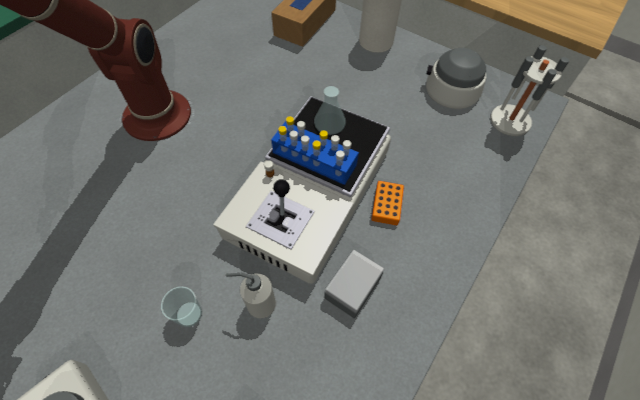

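View pics/top0.png

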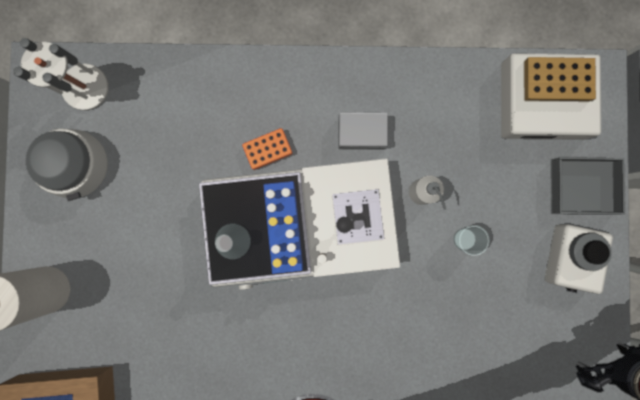

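The top view shows the console (white) at about (352,215), the gate plate at (358,217) and the black knob at (345,225), so the lever is left and near. The vial is at (322,258) and the wash bottle at (428,188). I'll enlarge it to measure.

```bash
python3 - <<'E'
import cv2
a=cv2.imread("pics/top0.png")[145:295,290:480]; cv2.imwrite("pics/topc.png",cv2.resize(a,None,fx=4,fy=4,interpolation=cv2.INTER_CUBIC))
a=cv2.imread("pics/scene0.png")[150:330,200:400]; cv2.imwrite("pics/scenec.png",cv2.resize(a,None,fx=3.3,fy=3.3,interpolation=cv2.INTER_CUBIC))
E
```

```text
(no output)
```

View pics/topc.png

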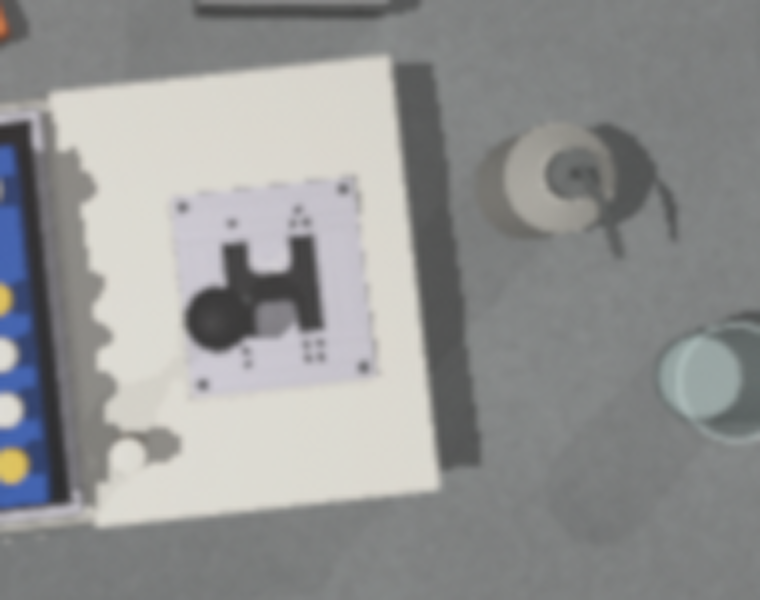

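View pics/scenec.png

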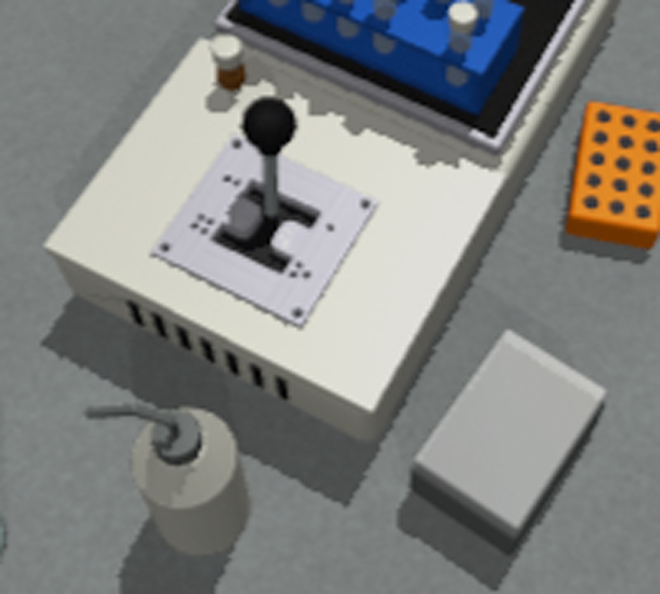

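The crops are clear. Plate screws are at crop (182,207), (343,188), (363,367), (203,384), the right console edge runs (390,57)-(440,490), and the knob disc is at (218,320). Next I'll cast rays with refined centroids.

```bash
cat > h.py <<'E'
import numpy as np, cv2
from station import arm, snapshot, camera_info
def ray(n,uv):
    c=camera_info(n);R=np.array(c['R']);t=np.array(c['t'])
    d=R.T@np.array([(uv[0]-c['cx'])/c['fx'],(uv[1]-c['cy'])/c['fy'],1.]);return -R.T@t,d/np.linalg.norm(d)
def onz(n,uv,z):
    o,d=ray(n,uv);return o+d*(z-o[2])/d[2]
def tri(n1,a,n2,b):
    A=np.zeros((3,3));q=np.zeros(3);L=[]
    for n,u in((n1,a),(n2,b)):
        o,d=ray(n,u);P=np.eye(3)-np.outer(d,d);A+=P;q+=P@o;L.append((o,P))
    x=np.linalg.solve(A,q);return x,[np.linalg.norm(P@(x-o)) for o,P in L]
E
python3 - <<'E'
from h import *
t=cv2.imread("pics/top0.png");s=cv2.imread("pics/scene0.png")
def dark(img,u,r=4):
    x,y=int(round(u[0])),int(round(u[1]));g=cv2.cvtColor(img,6)[y-r:y+r+1,x-r:x+r+1].astype(float)
    w=np.clip(np.median(g)-10-g,0,None);Y,X=np.mgrid[-r:r+1,-r:r+1];return np.array([x+(w*X).sum()/w.sum(),y+(w*Y).sum()/w.sum()])
def summ(P,l):
    P=np.array(P);print(l,"c",P.mean(0).round(4),"sides",[np.linalg.norm((P[i]-P[(i+1)%4])).round(4) for i in range(4)])
    for a,b in((0,1),(3,2)):
        d=P[a]-P[b];print(' y-dir yaw',np.arctan2(-d[0],d[1]).round(3))
    for a,b in((3,0),(2,1)):
        d=P[b]-P[a];print(' x-dir yaw',np.arctan2(d[1],d[0]).round(3))
f=lambda p,k,o:(np.array(p)+.5)/k-.5+o
T=[dark(t,f(p,4,(290,145))) for p in((182,207),(343,188),(363,367),(203,384))]
S=[dark(s,f(p,3.3,(200,150))) for p in((366,204),(298,313),(165,247),(236,143))]
print(T,S)
summ([onz("top",p,.092) for p in T],"top");summ([onz("scene",p,.092) for p in S],"scene")
for a,b in zip(T,S):print(tri("top",a,"scene",b))
for p in((390,57),(440,490)):print("deck",onz("top",f(p,4,(290,145)),.088).round(4))
def knob(img,c,r):
    g=cv2.cvtColor(img,6);m=((g<60)*255).astype(np.uint8);k=np.zeros_like(m);cv2.circle(k,c,r,255,-1)
    m=cv2.morphologyEx(m&k,cv2.MORPH_OPEN,cv2.getStructuringElement(2,(9,9)))
    n,l,st,ce=cv2.connectedComponentsWithStats(m);i=1+st[1:,4].argmax();print(st[i],ce[i]);
    cs=cv2.findContours((l==i).astype(np.uint8),0,1)[0][0];return np.array(cv2.minEnclosingCircle(cs)[0]),ce[i]
a,ac=knob(t,(344,225),12);b,bc=knob(s,(282,188),12);print(a,b)
print(tri("top",a,"scene",b),tri("top",ac,"scene",bc),onz("top",ac,.16))
v=lambda p:p
print("vial",onz("top",f((127,457),4,(290,145)),.133),"bottle",onz("top",f((575,173),4,(290,145)),.18))
E
```

```text
[array([335.20110193, 196.36363636]), array([375.99773243, 191.92517007]), array([380.64179104, 236.21535181]), array([340.23933649, 240.71563981])] [array([310.61608301, 211.78988327]), array([289.37043478, 245.56695652]), array([249.01025641, 225.33589744]), array([273.42753623, 191.26198439])]
top c [ 0.5558 -0.1011  0.092 ] sides [np.float64(0.0975), np.float64(0.1055), np.float64(0.0962), np.float64(0.1057)]
 y-dir yaw 0.122
 y-dir yaw 0.125
 x-dir yaw 0.126
 x-dir yaw 0.114
scene c [ 0.5566 -0.1009  0.092 ] sides [np.float64(0.0982), np.float64(0.1065), np.float64(0.1054), np.float64(0.1061)]
 y-dir yaw 0.12
 y-dir yaw 0.113
 x-dir yaw 0.053
 x-dir yaw 0.121
(array([ 0.60254194, -0.04636204,  0.08920623]), [np.float64(0.00014797528463052114), np.float64(0.0001479752846304561)])
(array([ 0.61427896, -0.14369065,  0.08822513]), [np.float64(0.00017705084142602984), np.float64(0.00017705084142598663)])
(array([ 0.50862341, -0.15618371,  0.08839145]), [np.float64(0.0008744975232976325), np.float64(0.0008744975232976831)])
(array([ 0.49936932, -0.05797269,  0.09939125]), [np.float64(0.002260699681203031), np.float64(0.002260699681203044)])
deck [ 0.6939 -0.1695  0.088 ]
deck [ 0.4369 -0.2012  0.088 ]Traceback (most recent call last):
  File "<stdin>", line 24, in <module>
  File "<stdin>", line 22, in knob
ValueError: attempt to get argmax of an empty sequence
```

```bash
cat >> h.py <<'E'
C=np.array([0.556,-0.101]);YAW=0.121
Rz=np.array([[np.cos(YAW),-np.sin(YAW)],[np.sin(YAW),np.cos(YAW)]])
def toS(p): return Rz.T@(np.array(p)[:2]-C)
def toW(p): return C+Rz@np.array(p)
def knobpx(img,c,r,th=50,op=7):
    g=cv2.cvtColor(img,6);m=((g<th)*255).astype(np.uint8);k=np.zeros_like(m);cv2.circle(k,c,r,255,-1)
    m=cv2.morphologyEx(m&k,cv2.MORPH_OPEN,cv2.getStructuringElement(2,(op,op)))
    n,l,st,ce=cv2.connectedComponentsWithStats(m)
    if n<2:return None
    i=1+st[1:,4].argmax()
    cs=cv2.findContours((l==i).astype(np.uint8),0,1)[0][0];return np.array(cv2.minEnclosingCircle(cs)[0]),st[i]
E
python3 - <<'E'
from h import *
t=cv2.imread("pics/top0.png");s=cv2.imread("pics/scene0.png")
a,x=knobpx(t,(344,225),11);b,y=knobpx(s,(282,188),11);print(a,x,b,y)
p,e=tri("top",a,"scene",b);print(p,e,toS(p), onz("top",a,.16),toS(onz("top",a,.16)))
f=lambda p:(np.array(p)+.5)/4-.5+(290,145)
for n,u,z in(("vial",(127,457),.133),("bottle",(575,173),.17),("spouttip",(618,250),.18)):
    w=onz("top",f(u),z);print(n,w,toS(w))
E
```

```text
Traceback (most recent call last):
TypeError: cannot unpack non-iterable NoneType object
```

```bash
python3 - <<'E'
from h import *
t=cv2.imread("pics/top0.png");s=cv2.imread("pics/scene0.png")
print(cv2.cvtColor(t,6)[213:237:2,332:358:2]);print(cv2.cvtColor(s,6)[176:202:2,270:296:2])
for th in(50,60,70,80):
  for r in (11,14):
    A=knobpx(t,(344,225),r,th,5);B=knobpx(s,(282,188),r,th,5);print(th,r,A,B)
    if A and B:
        p,e=tri("top",A[0],"scene",B[0]);print(p,e,toS(p),toS(onz("top",A[0],.16)))
f=lambda p:(np.array(p)+.5)/4-.5+(290,145)
for n,u,z in(("vial",(127,457),.133),("bottle",(575,173),.17),("spouttip",(618,250),.18)):
    w=onz("top",f(u),z);print(n,w,toS(w))
E
```

```text
[[216 201 201 201 202 200 195 123  69  70  83 121 127]
 [217 205 201 201 199 187 182 135  68  70  69  65  64]
 [218 204 200 186 141  94  87  78  64  70  67  63  63]
 [218 211 193 119  63  59  60  60  60  73  76  65  69]
 [218 211 163  72  61  62  62  61  60  62  68  94 121]
 [218 209 122  61  65  69  67  63  61  60  64 111 132]
 [218 210 121  61  68  75  71  65  61  59  63 110 130]
 [218 211 149  65  65  70  68  63  60  60  64 105 127]
 [218 213 189 103  62  62  61  60  61  97 139 152 162]
 [218 213 199 171 112  78  67  76 124 160 186 200 199]
 [218 214 201 194 191 175 156 170 195 176 169 199 200]
 [213 208 198 198 202 202 202 202 202 189 164 199 201]]
[[ 39  59 188 188 196 200 193 119 123 123 123 122 121]
 [106 164 199 201 200 201 201 119 123 123 158 123 123]
 [112 178 200 161  70  33  32  55 169 201 213 202 123]
 [174 200 162  35  21  22  21  21  28 184 215 215 123]
 [210 212  57  18  22  28  26  23  18  41 214 214 122]
 [211 212  21  18  25  27  27  22  19  14 187 215 215]
 [212 164  11  16  20  21  22  18  15  13 179 215 215]
 [201 208  65  13  14  15  15  11  14  43 212 216 215]
[... 1495 characters left out ...]
t32))
[ 0.53858236 -0.06765446  0.15979941] [np.float64(0.0006651959912540445), np.float64(0.0006651959912541165)] [-0.01326531  0.03520413] [-0.01271411  0.03558727]
80 14 (array([346., 222.]), array([337, 213,  18,  19, 216], dtype=int32)) (array([281.        , 188.38235474]), array([274, 180,  15,  18, 199], dtype=int32))
[ 0.54138717 -0.07035343  0.16574289] [np.float64(0.0008219070672665102), np.float64(0.0008219070672664514)] [-0.01080679  0.03218633] [-0.01017104  0.03242243]
vial [ 0.4570386  -0.01593017  0.133     ] [-0.08796948  0.09639296]
bottle [ 0.62053136 -0.26299005  0.17      ] [ 0.04450654 -0.16859491]
spouttip [ 0.57775541 -0.28470284  0.18      ] [-0.0005775  -0.18498567]
```

Gate centre is at (0.556, -0.101) with yaw 0.12. The deck edge comes out at y' = -85 mm, which matches the spec. The knob sits at shaker (-14, +35, 160 mm), consistent with the left slot. Plan: shut the gripper, fingers down with the jaws along the shaker's x, tips at z ≈ 0.148 (above the vial), and push from behind with a finger back.

```bash
cat >> h.py <<'E'
from scipy.spatial.transform import Rotation as Ro
def quat(sign=1):
    y=sign*np.array([np.cos(YAW),np.sin(YAW),0]);x=np.array([0,0,-1.]);return Ro.from_matrix(np.column_stack([x,y,np.cross(x,y)])).as_quat()
def pos(s,z): return [*toW(s),z]
def st():
    F=np.array(arm.read_ft_force());p=np.array(arm.read_tool_pos());f=Rz.T@F[:2]
    return toS(p),p[2],np.array([f[0],f[1],F[2]])
E
python3 - <<'E'
from h import *
q0=arm.read_joint_positions()
for s in(1,-1):
    for P in((-.09,.036),(0,.09),(-.05,-.036)):
        j=arm.ik(pos(P,.221),quat(s));print(s,P,None if j is None else np.round(j,2))
E
```

```text
1 (-0.09, 0.036) [ 0.39  0.48 -0.39  2.03  0.28  0.69 -0.05]
1 (0, 0.09) [ 0.25  0.58 -0.41  1.82  0.31  0.8  -0.2 ]
1 (-0.05, -0.036) [ 0.48  0.56 -0.37  1.86  0.28  0.77  0.08]
-1 (-0.09, 0.036) [-0.17  0.48  0.41  2.04 -0.3   0.67 -2.59]
-1 (0, 0.09) [-0.28  0.58  0.41  1.84 -0.31  0.79 -2.73]
-1 (-0.05, -0.036) [-0.05  0.57  0.43  1.88 -0.33  0.77 -2.46]
```

```bash
python3 - <<'E'
from h import *
arm.move_gripper(0.0,20)
arm.movep(pos((-.09,.036),.30),quat(1))
arm.line_to(pos((-.09,.036),.221),0.15)
print(arm.read_time(),st(),arm.read_opening())
cv2.imwrite("pics/top1.png",cv2.resize(snapshot("top")[145:295,290:480],None,fx=4,fy=4));cv2.imwrite("pics/sc1.png",cv2.resize(snapshot("scene")[100:300,150:400],None,fx=3,fy=3))
E
```

```text
3.5667 (array([-0.08950258,  0.03569464]), np.float64(0.22137895930880602), array([-0.9639586 ,  0.37050195, -0.04543038])) 0.002268601980327444
```

View pics/sc1.png

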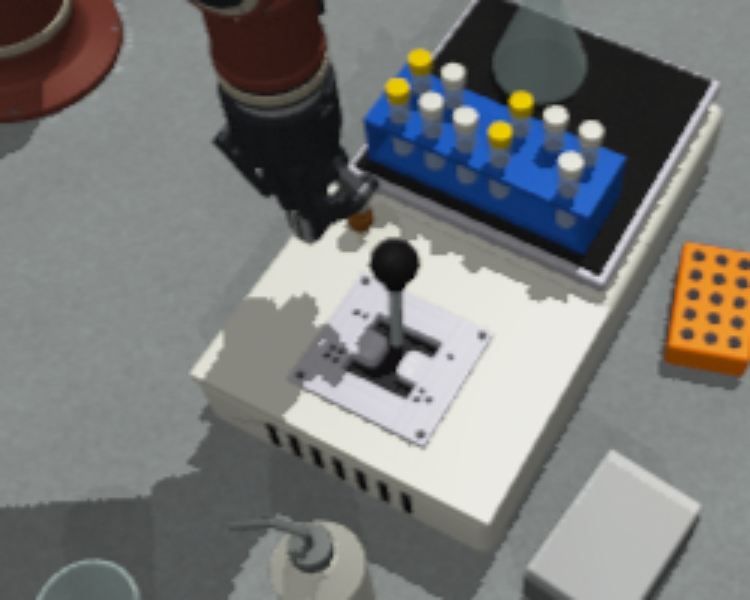

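View pics/top1.png

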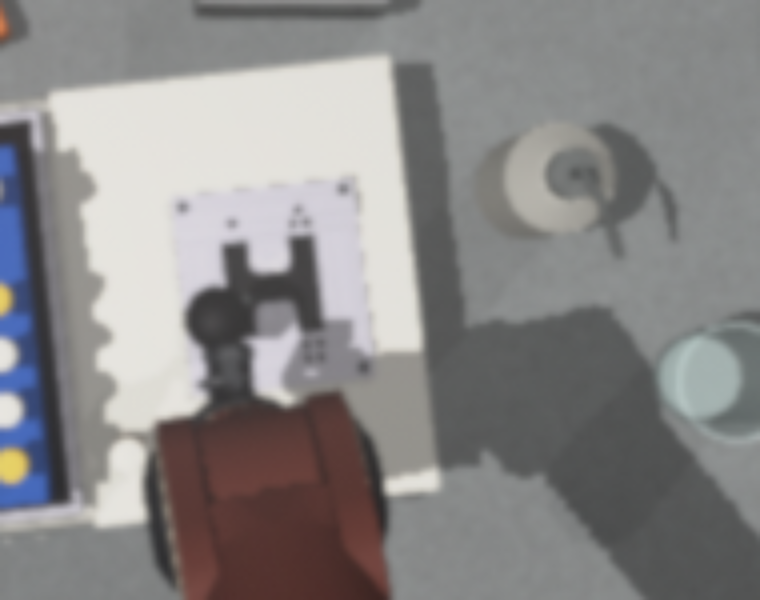

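The gripper is shut at the near-left, about 20 mm short of the ball. The vial is undisturbed and the tips are at 0.148. Next I'll push forward in small steps, watching the force.

```bash
cat >> h.py <<'E'
def push(start,end,z,step=.004,lim=9.,v=.05):
    start=np.array(start,float);end=np.array(end,float);n=int(np.ceil(np.linalg.norm(end-start)/step));f0=st()[2]
    for i in range(1,n+1):
        t=start+(end-start)*i/n;arm.line_to(pos(t,z),v);s,zz,f=st();f=f-f0
        print(np.round(arm.read_time(),2),(t*1000).round(1),(s*1000).round(1),f.round(1))
        if np.linalg.norm(f)>lim: print("LIMIT");break
    return t
E
python3 - <<'E'
from h import *
push((-.085,.036),(-.047,.036),.223)
t=snapshot("top");s=snapshot("scene")
cv2.imwrite("pics/sc2.png",cv2.resize(s[100:300,150:400],None,fx=3,fy=3));cv2.imwrite("pics/top2.png",cv2.resize(t[145:295,290:480],None,fx=4,fy=4))
E
```

```text
4.0 [-81.2  36. ] [-80.5  36. ] [-0.6 -0.5 -1.9]
4.25 [-77.4  36. ] [-77.2  36. ] [ 0.7 -0.2 -1.3]
4.5 [-73.6  36. ] [-73.3  36. ] [ 0.6 -0.9 -1.3]
4.75 [-69.8  36. ] [-69.5  36. ] [-0.2 -0.7 -0.9]
5.0 [-66.  36.] [-65.7  36. ] [ 0.8 -0.6 -0.6]
5.25 [-62.2  36. ] [-61.9  36. ] [ 0.1 -1.  -0.5]
5.5 [-58.4  36. ] [-58.1  36. ] [ 0.1 -0.4 -0.5]
5.75 [-54.6  36. ] [-54.3  36. ] [ 0.2 -0.5 -1.4]
6.0 [-50.8  36. ] [-50.5  36.1] [ 1.  -0.1 -1.7]
6.25 [-47.  36.] [-47.3  36. ] [-0.4  0.3 -1. ]
```

View pics/sc2.png

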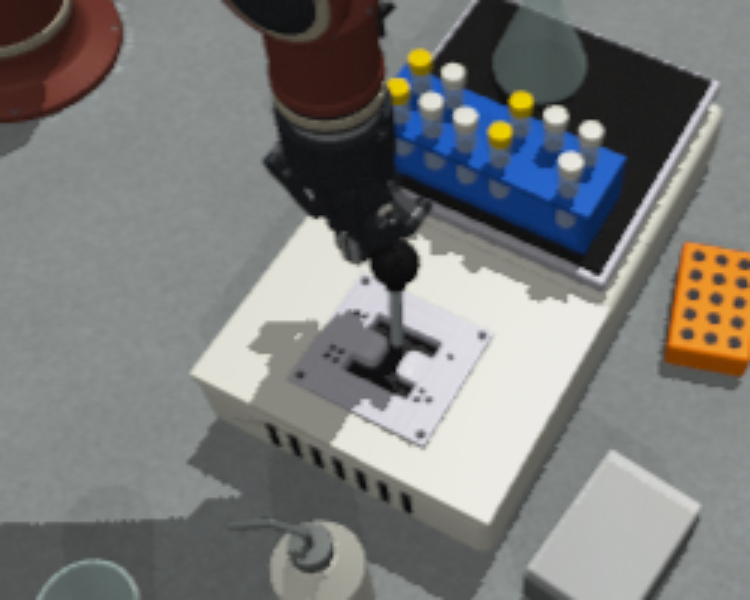

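The fingertip is just reaching the ball, which hasn't moved. The knuckle stands above the ball. I'll continue.

```bash
python3 - <<'E'
from h import *
push((-.047,.036),(-.037,.036),.223,.0034)
t=snapshot("top");s=snapshot("scene")
cv2.imwrite("pics/sc3.png",cv2.resize(s[150:250,230:340],None,fx=6,fy=6));cv2.imwrite("pics/top3.png",cv2.resize(t[145:295,290:480],None,fx=4,fy=4))
B=knobpx(s,(282,188),14,50,5);print(B,[toS(onz("scene",B[0],z)).round(4) for z in(.16,.163)])
E
```

```text
6.6 [-43.7  36. ] [-43.7  36.1] [-0.3 -0.3  0.9]
6.85 [-40.3  36. ] [-40.1  36.1] [-1.  -0.6  0. ]
7.1 [-37.  36.] [-36.6  36. ] [-0.2  0.3  0.9]
(array([282.        , 186.09091187]), array([272, 175,  21,  24, 333], dtype=int32)) [array([-0.0149,  0.041 ]), array([-0.0137,  0.0394])]
```

View pics/sc3.png

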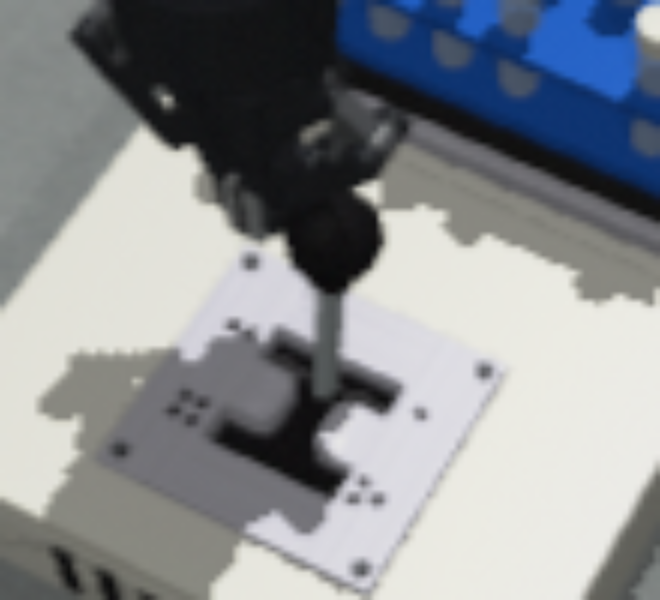

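View pics/top3.png

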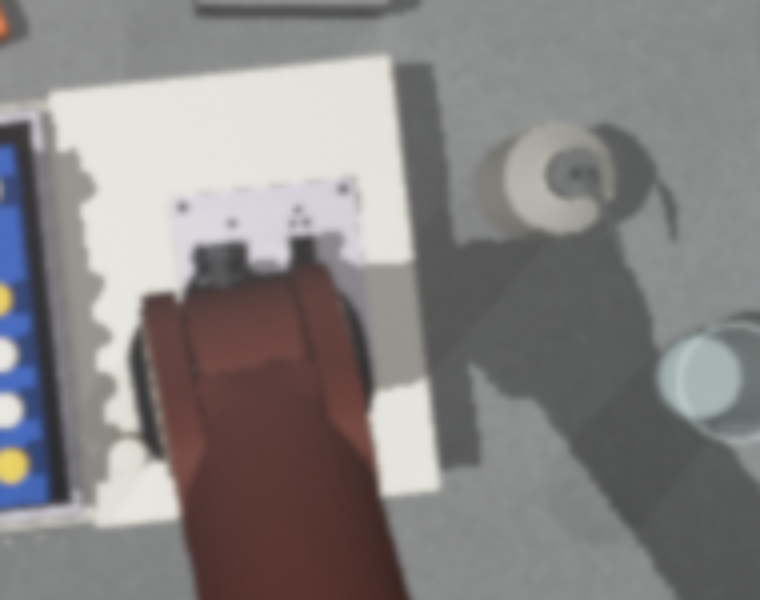

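The ball has moved to scene crop (335,241), about (285.8,190) in the full image. I'll convert that.

```bash
python3 - <<'E'
from h import *
for u in((281,188.4),(285.3,189.8),(285.8,190.2)):
    print(u,[toS(onz("scene",u,z)).round(4) for z in(.16,.163)])
E
```

```text
(281, 188.4) [array([-0.0137,  0.0347]), array([-0.0125,  0.0331])]
(285.3, 189.8) [array([-0.0035,  0.0361]), array([-0.0024,  0.0345])]
(285.8, 190.2) [array([-0.002 ,  0.0357]), array([-0.0009,  0.0341])]
```

The knob is at x ≈ -2.5 mm, and finger geometry agrees (-36.6 + 33.5 = -3). One last 2.5 mm forward, then reposition to the left side and push across.

```bash
python3 - <<'E'
from h import *
push((-.037,.036),(-.0345,.036),.223)
arm.line_to(pos((-.065,.036),.223),.1)
s=snapshot("scene");B=knobpx(s,(286,190),11,50,9);print(B[0],toS(onz("scene",B[0],.163)))
arm.line_to(pos((-.065,.036),.285),.2)
arm.line_to(pos((-.007,.090),.285),.2)
arm.line_to(pos((-.007,.090),.223),.15)
t=snapshot("top");s=snapshot("scene")
print(arm.read_time())
B=knobpx(s,(286,190),11,50,9);print(B,toS(onz("scene",B[0],.163)))
cv2.imwrite("pics/sc4.png",cv2.resize(s[130:250,210:340],None,fx=5,fy=5));cv2.imwrite("pics/top4.png",cv2.resize(t[145:295,290:480],None,fx=4,fy=4))
E
```

```text
7.45 [-34.5  36. ] [-34.4  36. ] [-0.3 -0.7  1. ]
[286.  189.5] [-0.00139824  0.03590202]
9.6333
(array([285.96875, 189.5625 ]), array([279, 182,  15,  16, 180], dtype=int32)) [-0.00137564  0.0357281 ]
```

View pics/sc4.png

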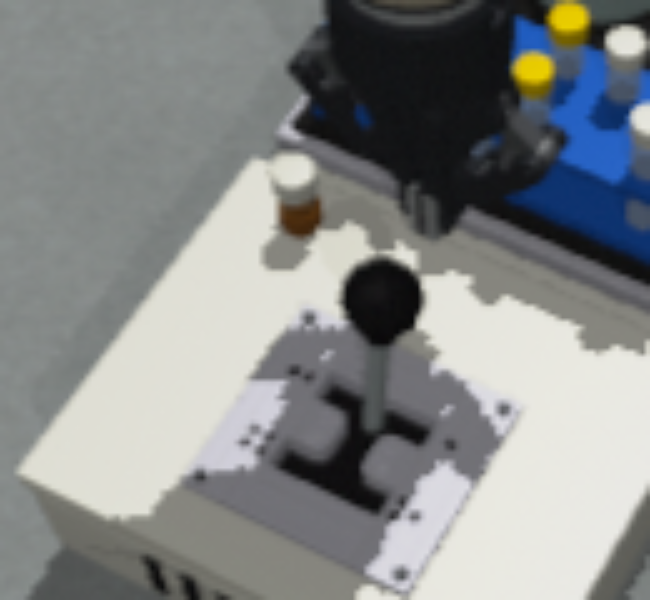

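View pics/top4.png

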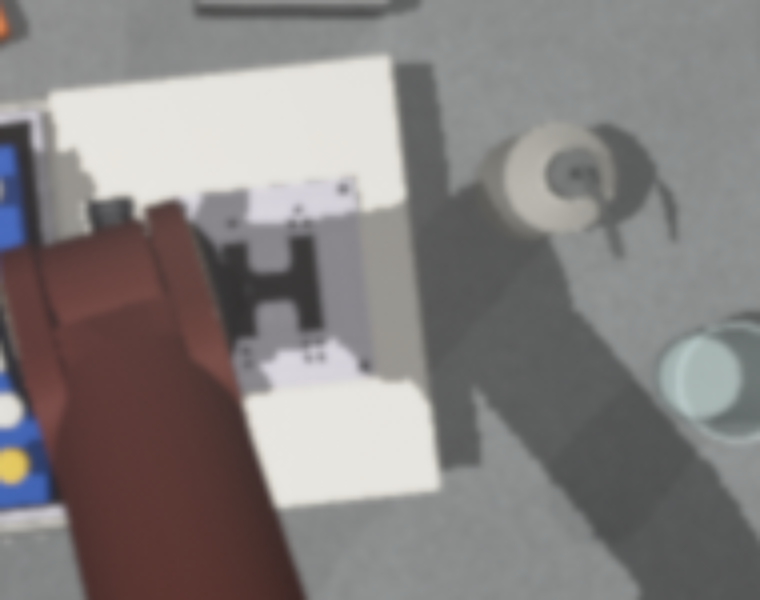

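The knob is at (-1.4, +36), in line with the passage, and the fingers are clear on its left. Rack and vial are untouched. Now I'll push across.

```bash
python3 - <<'E'
from h import *
push((-.007,.090),(-.007,.060),.223,.01,9)
push((-.007,.060),(-.007,-.004),.223,.006,8)
t=snapshot("top");s=snapshot("scene")
cv2.imwrite("pics/sc5.png",cv2.resize(s[150:260,220:340],None,fx=5,fy=5))
E
```

```text
9.98 [-7. 80.] [-7.  79.2] [-1.1  0.3  0.1]
10.33 [-7. 70.] [-7.  69.4] [-0.1 -0.1 -0.5]
10.68 [-7. 60.] [-6.7 60. ] [-0.3  0.7 -1.3]
10.95 [-7.  54.2] [-6.8 53.9] [1.4 1.3 1.8]
11.22 [-7.  48.4] [-7.  47.7] [0.5 0.9 1.9]
11.48 [-7.  42.5] [-7.1 41.8] [ 1.  -0.3  1.2]
11.75 [-7.  36.7] [-7.1 36. ] [0.1 0.5 0.5]
12.02 [-7.  30.9] [-7.1 30.3] [1.1 0.7 1.5]
12.28 [-7.  25.1] [-7.1 24.4] [ 0.1 -0.1  1.3]
12.55 [-7.  19.3] [-7.1 18.6] [0.8 0.2 1.2]
12.82 [-7.  13.5] [-7.1 12.8] [-0.9  0.5  0.5]
13.08 [-7.   7.6] [-7.1  7. ] [ 0.8 -0.1  0.9]
13.35 [-7.   1.8] [-7.1  1.2] [0.5 0.6 0.3]
13.62 [-7. -4.] [-7.2 -4.6] [0.1 0.  0.7]
```

View pics/sc5.png

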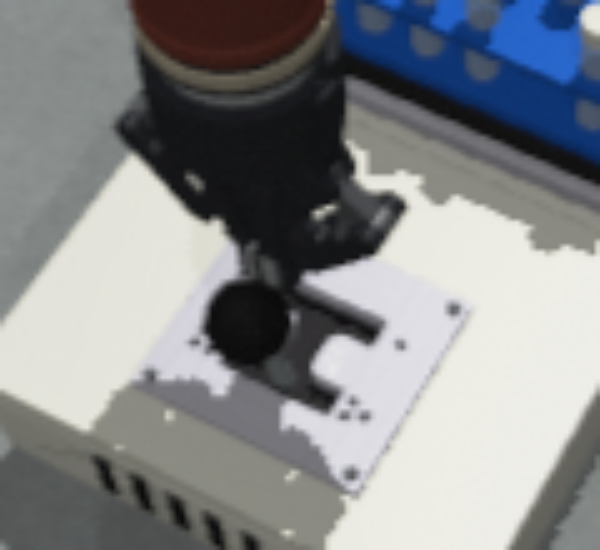

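```bash
python3 - <<'E'
from h import *
for u in((269,213.7),(269.4,214)):
    print([toS(onz("scene",u,z)).round(4) for z in(.16,.163)])
push((-.007,-.004),(-.007,-.0065),.223,.0013,6)
arm.line_to(pos((-.007,.03),.223),.1)
arm.line_to(pos((-.007,.03),.285),.2)
arm.line_to(pos((-.075,-.036),.285),.2)
arm.line_to(pos((-.075,-.036),.223),.15)
s=snapshot("scene");B=knobpx(s,(269,214),12,45,9);print(B,toS(onz("scene",B[0],.163)),arm.read_time())
cv2.imwrite("pics/sc6.png",cv2.resize(s[150:260,220:340],None,fx=5,fy=5))
E
```

```text
[array([-0.0032, -0.0327]), array([-0.0021, -0.034 ])]
[array([-0.0021, -0.0329]), array([-0.001 , -0.0342])]
13.97 [-7.  -5.2] [-7.1 -5.1] [-0.3  0.6 -0.9]
14.22 [-7.  -6.5] [-7.1 -6.3] [ 0.3  1.3 -0.3]
(array([269.        , 214.69999695]), array([261, 207,  16,  17, 211], dtype=int32)) [-0.00081783 -0.03606022] 16.4333
```

View pics/sc6.png

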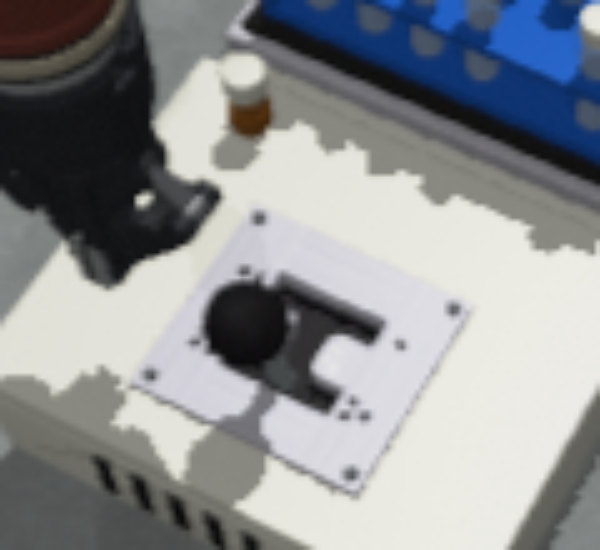

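The knob is at (-1, -36), fully right in the passage, and the gripper is behind it. Now the forward push into slot 3.

```bash
python3 - <<'E'
from h import *
push((-.075,-.036),(-.037,-.036),.223,.01,8)
push((-.037,-.036),(-.010,-.036),.221,.006,8)
push((-.010,-.036),(.004,-.036),.218,.004,8)
push((.004,-.036),(.009,-.036),.218,.0015,7)
s=snapshot("scene");t=snapshot("top")
cv2.imwrite("pics/sc7.png",cv2.resize(s[150:260,220:340],None,fx=5,fy=5))
E
```

```text
16.77 [-65.5 -36. ] [-64.8 -36. ] [ 0.  -0.2  0.2]
17.12 [-56. -36.] [-55.6 -35.9] [-0.4  0.1  0. ]
17.46 [-46.5 -36. ] [-46.1 -35.9] [-0.3 -1.2  0.9]
17.8 [-37. -36.] [-36.6 -35.9] [-0.5 -0.9  0.7]
18.07 [-31.6 -36. ] [-31.8 -36. ] [-0.9  0.6  0.3]
18.32 [-26.2 -36. ] [-26. -36.] [-2.3 -0.2 -0.1]
18.58 [-20.8 -36. ] [-20.3 -36. ] [-0.   0.4  0.5]
18.84 [-15.4 -36. ] [-14.9 -36. ] [-0.   0.4 -0.3]
19.1 [-10. -36.] [ -9.6 -36. ] [0.2 0.1 0.5]
19.35 [ -6.5 -36. ] [ -6.3 -35.9] [-1.2  0.1 -1. ]
19.6 [ -3. -36.] [ -3.2 -36. ] [-1.   0.4 -2.7]
19.85 [  0.5 -36. ] [  0.4 -35.9] [-2.  -1.1 -3.2]
20.1 [  4. -36.] [  4.3 -35.8] [-1.4  1.9 -2.5]
20.35 [  5.2 -36. ] [  5.3 -35.9] [-1.1 -0.8 -0.3]
20.6 [  6.5 -36. ] [  6.6 -35.9] [-0.4 -0.8 -1. ]
20.85 [  7.8 -36. ] [  7.9 -35.9] [-1.2 -0.6 -0.3]
21.1 [  9. -36.] [  9.1 -36. ] [-0.1 -0.6 -1.4]
```

View pics/sc7.png

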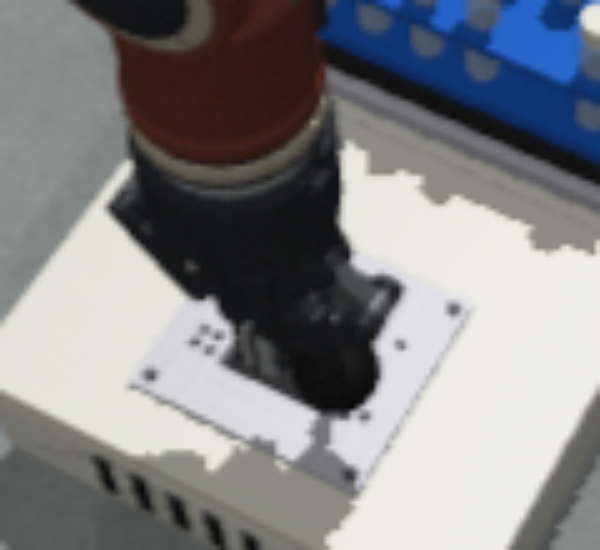

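Ball at crop (338,370). I'll nudge 2 mm more under force watch, retreat, and check.

```bash
python3 - <<'E'
from h import *
push((.009,-.036),(.0115,-.036),.218,.0008,6)
arm.line_to(pos((-.07,-.036),.218),.12)
arm.line_to(pos((-.07,-.036),.30),.2)
arm.movep(pos((-.13,-.036),.33),quat(1))
s=snapshot("scene");t=snapshot("top")
B=knobpx(s,(287,224),13,45,9);print(B,toS(onz("scene",B[0],.155)),arm.read_time())
cv2.imwrite("pics/sc8.png",cv2.resize(s[100:320,150:410],None,fx=3,fy=2.7));cv2.imwrite("pics/top8.png",cv2.resize(t[145:295,290:480],None,fx=4,fy=4))
A=knobpx(t,(364,200),14,80,5);
if A:print(A,toS(onz("top",A[0],.155)),tri("top",A[0],"scene",B[0]))
E
```

```text
21.45 [  9.6 -36. ] [  9.5 -36. ] [ 0.3  1.1 -1.3]
21.7 [ 10.2 -36. ] [  9.9 -36.1] [-0.5  1.1 -0.5]
21.95 [ 10.9 -36. ] [ 10.3 -36. ] [-2.5  0.9  0.3]
22.2 [ 11.5 -36. ] [ 10.6 -36.1] [-3.8  1.1  0.1]
(array([286.9776001 , 222.32835388]), array([278, 213,  18,  20, 259], dtype=int32)) [ 0.03940673 -0.03027213] 24.0583
(array([371.53448486, 195.84483337]), array([366, 189,  12,  14, 131], dtype=int32)) [ 0.04214497 -0.03135343] (array([ 0.60080793, -0.12724309,  0.1587968 ]), [np.float64(0.000831238340542488), np.float64(0.000831238340542451)])
```

View pics/sc8.png

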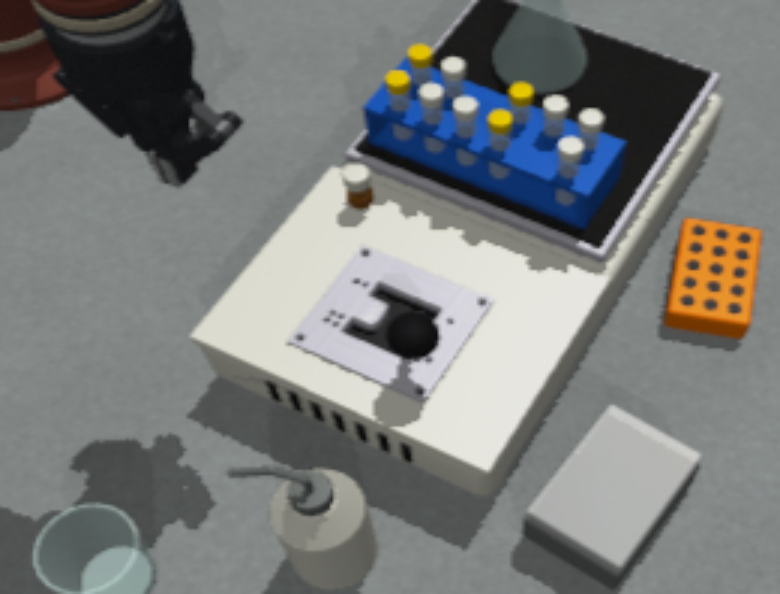

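View pics/top8.png

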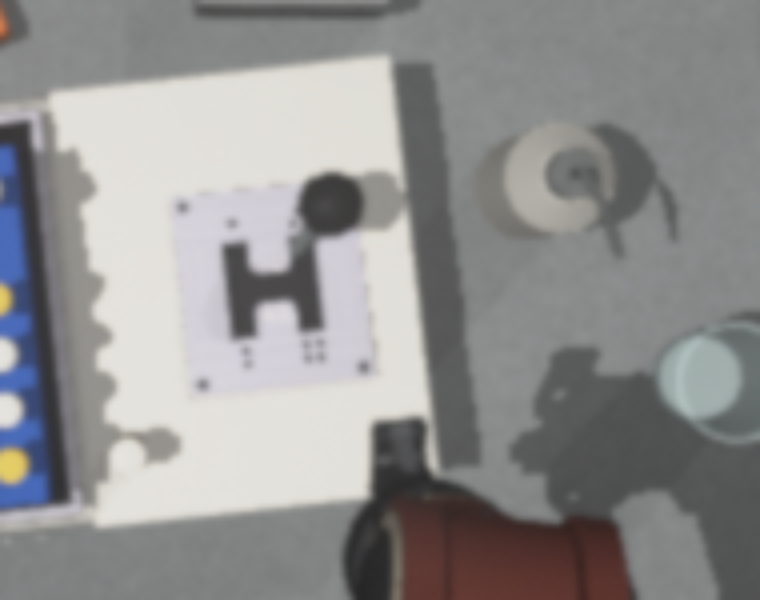

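The lever stands in the right forward slot. The ball is at top crop (331,204) and the other things look unmoved. Force rose at the end stop, just where geometry puts the knob at x = 43–44 mm. Handing in.

```bash
python3 - <<'E'
from h import *
print(toS(onz("top",(372.4,195.6),.155)))
from station import ticket
print(np.abs(arm.read_dq()).max());print(ticket.finish_job(),arm.read_time())
E
```

```text
[ 0.04248526 -0.03335254]
0.012533336370823418
the job is handed in; nothing more can be done
the job is handed in; nothing more can be done
```

I pushed the lever with shut fingertips from the left near slot to the cross passage, across to the right, and forward into the third slot. I then backed the arm off and handed the job in at about 24 s of the 51 s allowed. No verdict was reported.

**Crossing:** before the last push, the camera put the knob at about (-1, -36) mm from the gate's centre. That is fully right and in line with the passage.

**Final position:**

| Check | Forward (mm) | Right (mm) |
|---|---|---|
| Top camera, by eye | 42.5 | 33 |
| Top camera, mask | 42 | 31 |
| Scene camera, mask | 39 | 30 |
| Needed at the end | more than 36 | more than 26 |
| Fully home | 43 | 36 |

- **Disagreement:** the camera readings differ by about 3 mm and read 3–6 mm short of 36 mm to the right. All pass the thresholds.
- **End stop:** the force only began to rise with the finger where the knob would be 43–44 mm forward, so I take the lever to be fully home.

**Forces:** readings taken after each small push step stayed below about 4 N, against the 35 N limit.

**Other things:** the vial, rack, wash bottle, beaker, tip box and cold block looked unmoved in the last pictures. The flask showed only partly. I did not measure any of their positions. The arm stood well clear of everything.

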